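# Set a fresh canvas on the table easel

## Task

Take the blank white canvas out of the drying rack and set it on the table easel: cloth side to the front, centred on the mast, lower edge down in the ledge and its back leaning on the mast. Let go of it, then push the easel's dark top holder down until it presses snugly on the canvas's upper edge and keeps hold of it. Do it gently, and leave the easel's slant, the two painted canvases and the things lying about as they are.

Things in the scene. Friction and masses are not known exactly. Their poses are not given: they have to be found in the camera images.
- canvas_white: blank white stretched canvas, 200 wide x 120 high x 16 mm thick, 0.12 to 0.25 kg, white edges; upright in one of the rack's places. Origin: centre of its underside; z up its height, y along its width, x through its thickness: cloth front to -x, bare bars 30 mm wide at +x. Grip the upper bar through the thickness, 70 to 80 mm aside from the middle, which mast and holder take up on the easel
- canvas_face (a point): centre of the white canvas's cloth front, 60 mm above its underside; same axes as the canvas
- canvas_blue: canvas of the same size painted as a sea, dark blue edges, loose, standing in another place of the rack; leave it. Same origin and axes
- canvas_red: canvas of the same size painted as a dusk, brick red edges, loose, standing in another place of the rack; leave it. Same origin and axes
- rack: fixed pale wooden drying rack, 225 x 140 mm; origin: centre of its underside. Three places along its x axis, at x = -75, 0 and 75 mm; in each a canvas stands on two rails 14 mm high, between pairs of dowels that reach 63 mm above the table, with 2 mm of play each way: lift a canvas straight up by 60 mm before moving it sideways
- easel: foot of a small wooden table easel, fixed to the table, 210 deep x 172 mm wide, front towards its own -x; origin on the table under the hinge of the mast, which is 34 mm above it. A black knob and a curved brass stay behind the mast hold its slant
- mast (a joint): how far the easel's mast leans back from vertical (rad), 0.40 to 0.56, clamped; it stands up to some 30 N at its top without giving way, do not change it. The mast is 30 mm wide and 18 mm deep and its top is 300 mm from the hinge
- mast_top (a point): centre of the top end of the mast; axes as ledge
- ledge (a point): middle of the ledge's upper face, where it meets the mast's front. z runs up along the mast (tilts with it), x square into the mast (back), y along the ledge to the left. Ledge 170 mm wide; trough from x = -23 to 0 mm, with a front lip 10 mm high beyond. A canvas fully home has its origin at about x = -8, y = 0, z = 0 mm here, its axes along these
- holder (a joint): height of the dark holder that slides along the mast (m): its underside is 60 mm + this value above the ledge's upper face. Starts at 0.100 to 0.125 and reads 0.060 when it sits on a 120 mm canvas. About 5 N of friction to slide it; it stays where it is left and keeps up to that much of the push it was given, so press until the force rises well above the friction (some 12 N in all)
- holder_foot (a point): middle of the holder's underside, at the mast's front face; axes as ledge. The underside reaches 21 mm forward (to x = -21) and ends in a lip 6 mm thick that hangs 8 mm lower and goes over the canvas's front. The holder is 44 mm wide
- holder_knob (a point): top of the pale round wooden knob (25 mm across) on top of the holder, 47 mm above its underside and 13.5 mm in front of the mast's front face; push here, along the mast, with shut fingers; the mast stands up behind it, so a tool held more upright than the mast clears it
- dipper_cups: small twin metal cup, 39 x 81 x 22 mm, loose between easel and rack; leave it. Origin at its underside
- tube_azure: paint tube with a blue band, 40 x 138 x 31 mm, loose, in front between easel and rack; leave it. Origin at its underside
- tube_crimson: paint tube with a crimson band, 46 x 153 x 35 mm, loose, behind the easel; leave it
- tube_white: large white paint tube, 58 x 188 x 43 mm, loose, to the left of the easel; leave it

How it is judged:
By the outcome, as a careful person would: the job done as asked, in the order asked, and still so for the second after the job is handed in, with the robot touching nothing.
It also fails if it takes over 58 s, if anything falls off the work surface, if the arm or the gripper's body presses on something with over 40 N, if the wrist force passes 120 N, or if a joint passes its speed limit or range.

## Robot

A 6-joint arm with a two-finger parallel gripper is mounted at the origin on a cart in front of the work surface, level with it; the furniture and walls round the work are solid. World frame = base frame: x ahead of the robot, y to its left, z up, the work surface at z = 0. Lengths are in m, angles in rad, forces in N, time in s.
With the tool pointing down it reaches from about 0.35 to 0.85 m from the base axis. Payload 8.1 kg.
Tool frame: the origin (TCP) lies midway between the tips of the shut fingers; the grasp point (between the pads) lies 19 mm behind it; z points along the fingers, x is the direction in which the jaws open and shut, and the axes are right-handed (so a half turn about z gives the same grasp; the last joint's range is limited). The gripper opens to 85 mm and grips with 20 to 120 N. Pads are 22 mm wide; open, the fingers measure 114 mm over their backs; the gripper's body (76 mm by 85 mm) begins 54 mm behind the grasp point. The pads swing forward as they close: fully open they stand 13 mm farther back than shut.
Start: joints at [-0.085, 0.13, 1.488, -0, 1.523, -0.085], TCP at [0.6, 0, 0.231] pointing down, gripper open.
Joint ranges: [-2.96, 2.96], [-0.89, 2.26], [0.02, 2.5], [-1.34, 4.48], [0, 2.73], [-2.66, 2.66]. Speed limits (rad/s): [2.39, 2.39, 2.79, 3.14, 3.14, 3.14].

## Interface

Orientations are given as [roll, pitch, yaw] about the fixed x, y, z axes, in that order (R = Rz(yaw) Ry(pitch) Rx(roll)).
In Python, from plant import ctrl, gripper_to, state, optics, ticket, nets gives the robot as it stands. The module is installed in compiled form; this text tells all that it offers. Calls block until the motion is done:
- ctrl.move_pose(position, orientation): joint-space move of the TCP to a pose.
- ctrl.line_to(position, feed=0.15, orientation=None, f_stop=None): straight line of the TCP; orientation=None keeps the orientation; feed is the mean speed in m/s. With f_stop (N) it stops when the force on the tool has changed by that much, and returns True; else False.
- ctrl.move_joints(angles): joint-space move.
- gripper_to(opening): opening from 0.0 (shut) to 1.0 (fully open); the grip force is fixed at half the most; returns when the fingers have stopped.
- ctrl.wait(seconds).
- ctrl.solve_ik(position, orientation): joint angles nearest the present ones, or None.
- state(): the state.
- optics.capture(name): name is "scene" or "side" or "wrist"; returns the picture (480x640x3 uint8, blue, green, red); there is no depth.
- optics.camera_params(name): a dict with "fx", "fy", "cx", "cy" (pixels), "extrinsics" (4x4, takes a point from camera to world coordinates). Camera axes: x right, y up, looking along -z (the intrinsics and any distortion apply to the point x, -y, -z); pixel columns grow to the right and rows downward; lengths in m; the calibration is good to about 2 mm. A picture is of the moment at which its call begins: read the wrist's pose just before it. camera_params takes no time and is no camera call; for the wrist camera it gives the pose at the moment of the call.
A pose or a line that the arm cannot do raises ctrl.PlanningError and nothing moves.
- ticket.hand_in(): hands the job in, once; it reports no verdict.
Trained networks look in the newest picture that a camera, given by its name, has taken for a name from the list of things; names that differ only in an ending like _2 or _b are one class to them, and where a whole thing is asked for, a point or a joint stands for the part that bears it (a point fixed in the world has none). Each returns a list of dicts, best first, with "score" (0 to 1); they miss things now and then, are a little off and sometimes report something else, mostly with a low value. They report only what shows in the picture. A call takes as long as a camera call.
- nets.outline_of(camera, thing): "pixels" (480x640 bool, what is visible of it) and "extent" ([left, top, right, bottom] in pixels, round what is visible of it).
The state is a dict: "time_s": time; "joints": joint angles; "joint_velocities": joint speeds; "joint_efforts": joint torques, N m; "tcp_pos": TCP position; "tool_rot": TCP orientation; "wrist_force": force on the tool from outside, world axes, zero at the start; "torque": the same for the moment, N m; "opening": opening from 0.0 (shut) to 1.0 (fully open).
Only numpy, scipy, OpenCV 4.12 (cv2) and the standard library are available. Lean on these libraries where they do the work, as an engineer would, in place of code of your own. Each camera call takes 0.05 s, during which the arm holds its last target.

## Working session

There is one attempt and no reset: what is moved stays moved. The work goes in short steps, each a Python script; the robot and the scene stay as the last script left them, time stands still between calls to the robot, and variables do not carry over. Pictures are saved under pics/ and viewed, and the job is handed in when it is done.

```bash
mkdir -p pics
python3 - <<'E'
from plant import ctrl, state, optics
import cv2, numpy as np
for n in ("scene","side","wrist"):
    p=optics.camera_params(n); im=optics.capture(n); cv2.imwrite(f"pics/{n}0.png",im)
    print(n,{k:np.round(v,4).tolist() for k,v in p.items()})
print(state())
E
```

```text
scene {'fx': 466.9743, 'fy': 466.9743, 'cx': 319.2123, 'cy': 239.7411, 'extrinsics': [[0.9989, -0.0296, 0.0351, 0.6023], [0.0441, 0.8327, -0.5519, -0.4963], [-0.0129, 0.5529, 0.8332, 1.0808], [0.0, 0.0, 0.0, 1.0]]}
side {'fx': 500.1866, 'fy': 500.1866, 'cx': 315.6522, 'cy': 238.8518, 'extrinsics': [[0.8682, 0.3256, -0.3744, 0.0168], [-0.4962, 0.5753, -0.6503, -0.852], [0.0037, 0.7504, 0.661, 1.183], [0.0, 0.0, 0.0, 1.0]]}
wrist {'fx': 401.6722, 'fy': 401.6722, 'cx': 321.1686, 'cy': 246.2568, 'extrinsics': [[1.0, -0.0012, 0.0016, 0.6007], [0.0007, 0.956, 0.2933, 0.0756], [-0.0018, -0.2933, 0.956, 0.3735], [0.0, 0.0, 0.0, 1.0]]}
{'time_s': 0.15, 'joints': array([-8.53902973e-02,  1.31017961e-01,  1.48901952e+00,  2.17275390e-06,
        1.52299321e+00, -8.54155970e-02]), 'joint_velocities': array([-0.00043683, -0.00217338, -0.00423859,  0.00035572, -0.00043277,
       -0.00045094]), 'joint_efforts': array([ 1.01583330e-03, -5.70061326e+01, -5.01160097e+01, -1.39109225e-04,
        9.69119486e-03, -7.10949371e-05]), 'tcp_pos': array([5.99583211e-01, 6.46349769e-05, 2.30472596e-01]), 'tool_rot': array([-3.14146781e+00,  1.43260679e-03,  2.52836924e-05]), 'wrist_force': array([ 0.23880151, -0.68527157, -0.37152303]), 'torque': array([0.00592971, 0.01300142, 0.01401471]), 'opening': 1.003502120470755}
```

View pics/scene0.png

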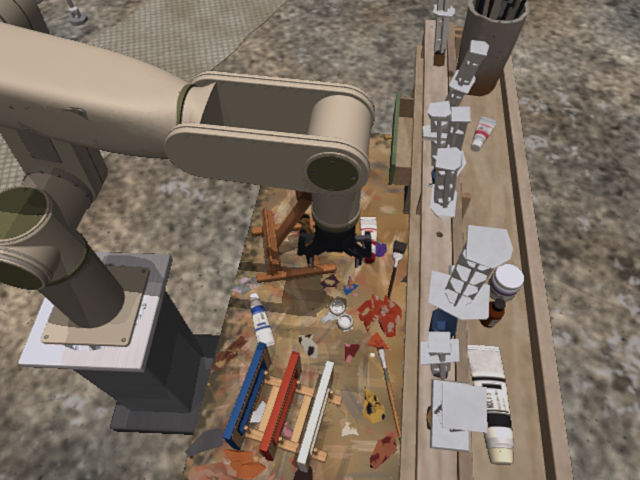

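View pics/side0.png

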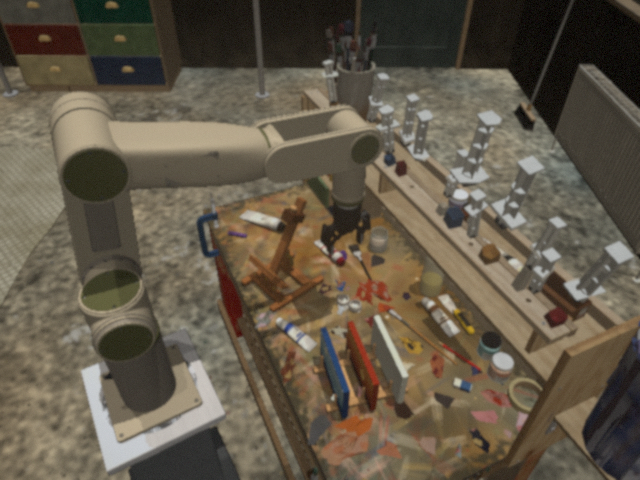

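View pics/wrist0.png

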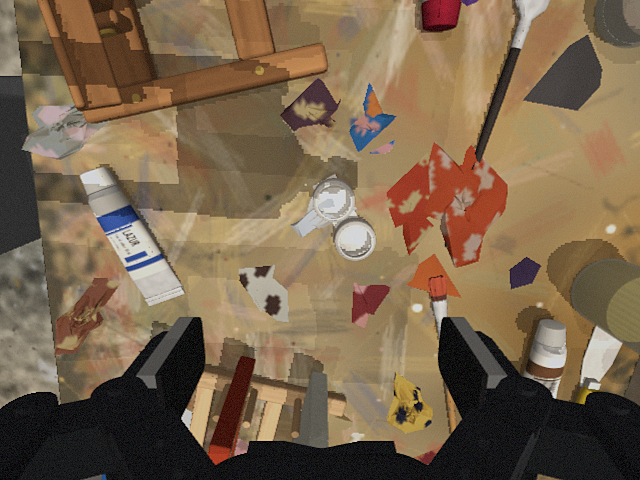

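```bash
cat > h.py <<'E'
import numpy as np, cv2
from plant import ctrl, gripper_to, state, optics, ticket, nets
from scipy.spatial.transform import Rotation as R
def eul(M): return R.from_matrix(M).as_euler('xyz')
def mat(e): return R.from_euler('xyz',e).as_matrix()
def ray(p,uv):
    E=np.array(p['extrinsics']); d=np.array([(uv[0]-p['cx'])/p['fx'],-(uv[1]-p['cy'])/p['fy'],-1.])
    return E[:3,3],E[:3,:3]@d
def atz(p,uv,z):
    o,d=ray(p,uv); return o+d*(z-o[2])/d[2]
def proj(p,X):
    E=np.array(p['extrinsics']); X=np.atleast_2d(X); c=(X-E[:3,3])@E[:3,:3]
    return np.c_[p['cx']+p['fx']*c[:,0]/-c[:,2], p['cy']-p['fy']*c[:,1]/-c[:,2]]
E
python3 - <<'E'
from h import *
p=optics.camera_params('scene')
for n,uv,z in [('blueA',(265,347),.134),('blueB',(229,440),.134),('redA',(298,355),.134),('redB',(265,455),.134),('whA',(331,364),.134),('whB',(301,464),.134),('ledgeL',(245,280),.05),('ledgeR',(335,268),.05),('tableleft',(262,190),0),('tr',(400,200),0),('bl',(190,470),0),('br',(400,470),0)]:
    print(n,atz(p,uv,z).round(3))
for q,o in [((0.42,0.0,0.5),(np.pi,0,0)),((0.40,0,0.45),(np.pi,0,0)),((0.40,-0.05,0.5),(np.pi,0,0)),((0.5,-0.1,0.5),(np.pi,0,0))]:
    print(q,ctrl.solve_ik(q,o))
E
```

```text
blueA [ 0.46  -0.145  0.134]
blueB [ 0.411 -0.331  0.134]
redA [ 0.531 -0.16   0.134]
redB [ 0.483 -0.354  0.134]
whA [ 0.6   -0.176  0.134]
whB [ 0.551 -0.367  0.134]
ledgeL [0.378 0.059 0.05 ]
ledgeR [0.603 0.102 0.05 ]
tableleft [0.378 0.392 0.   ]
tr [0.788 0.368 0.   ]
bl [ 0.311 -0.37   0.   ]
br [ 0.751 -0.351  0.   ]
(0.42, 0.0, 0.5) [-1.22208732e-01 -2.89701570e-01  1.39572204e+00 -4.44089210e-16
  2.03557218e+00 -1.22208732e-01]
(0.4, 0, 0.45) [-1.28352128e-01 -3.83930372e-01  1.56276683e+00 -4.44089210e-16
  1.96275620e+00 -1.28352128e-01]
(0.4, -0.05, 0.5) [-2.51710556e-01 -3.32930521e-01  1.42957792e+00 -4.44089210e-16
  2.04494525e+00 -2.51710556e-01]
(0.5, -0.1, 0.5) [-2.97976524e-01 -5.48183071e-02  1.18908129e+00 -4.44089210e-16
  2.00732967e+00 -2.97976524e-01]
```

Run:
```python
import cv2
a=cv2.imread('pics/scene0.png')[330:480,200:360]; b=cv2.imread('pics/side0.png')[300:430,290:430]
cv2.imwrite('pics/z1.png',cv2.resize(a,None,fx=4,fy=4,interpolation=3))
cv2.imwrite('pics/z2.png',cv2.resize(b,None,fx=4,fy=4,interpolation=3))
```

```text
(no output)
```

View pics/z1.png

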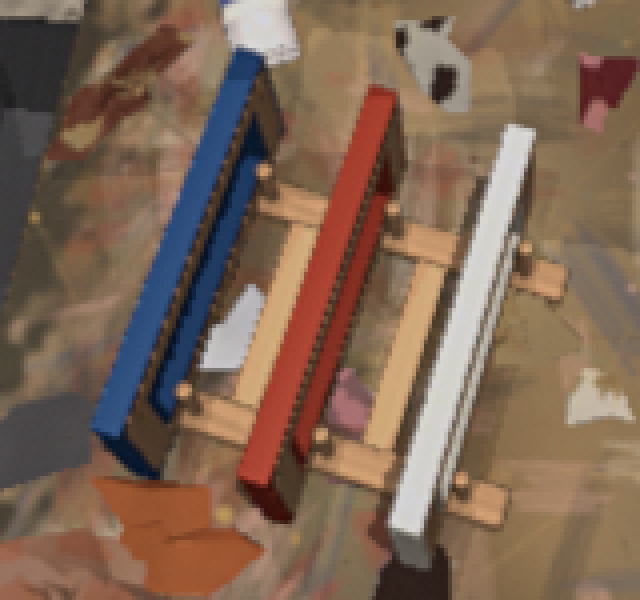

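View pics/z2.png

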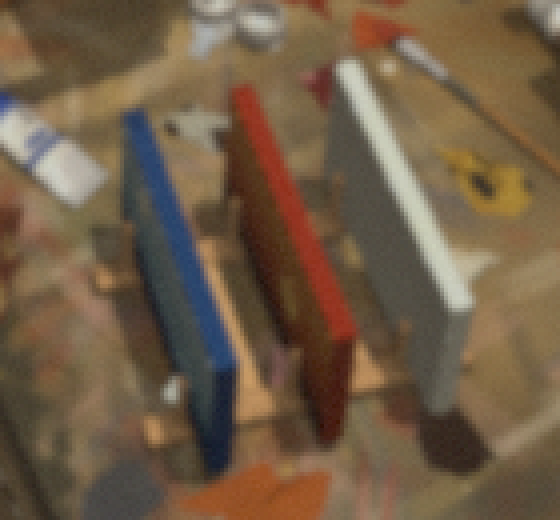

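Run:
```python
from h import *
ctrl.move_pose((0.42,-0.08,0.47),(np.pi,0,0))
print(state()['time_s'])
import json
P={}
for n in ("scene","side","wrist"):
    p=optics.camera_params(n); im=optics.capture(n); cv2.imwrite(f"pics/{n}1.png",im); P[n]={k:np.array(v).tolist() for k,v in p.items()}
json.dump(P,open('p1.json','w'))
# wrist cam in tool frame
s=state(); T=mat(s['tool_rot']); E=np.array(P['wrist']['extrinsics'])
print((T.T@E[:3,:3]).round(4).tolist(), (T.T@(E[:3,3]-s['tcp_pos'])).round(4))
print(state()['time_s'])
```

```text
1.3333
[[1.0, -0.0007, 0.0], [-0.0007, -0.956, -0.2934], [0.0003, 0.2934, -0.956]] [ 0.001  -0.0756 -0.143 ]
1.4833
```

View pics/scene1.png

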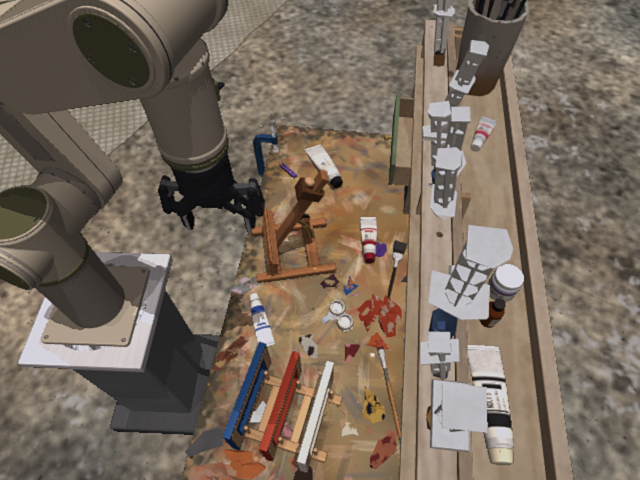

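View pics/wrist1.png

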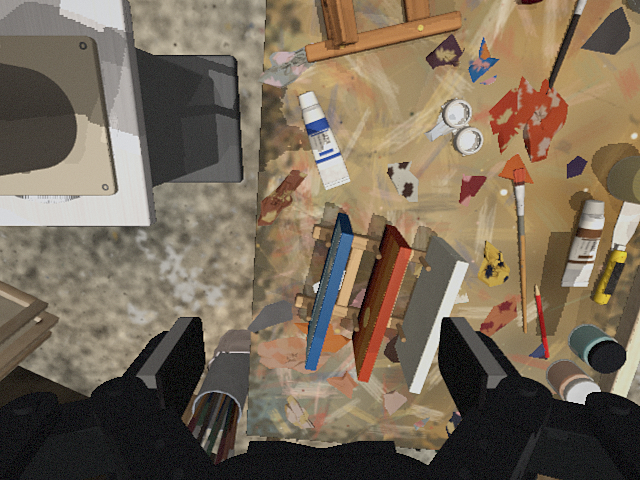

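View pics/side1.png

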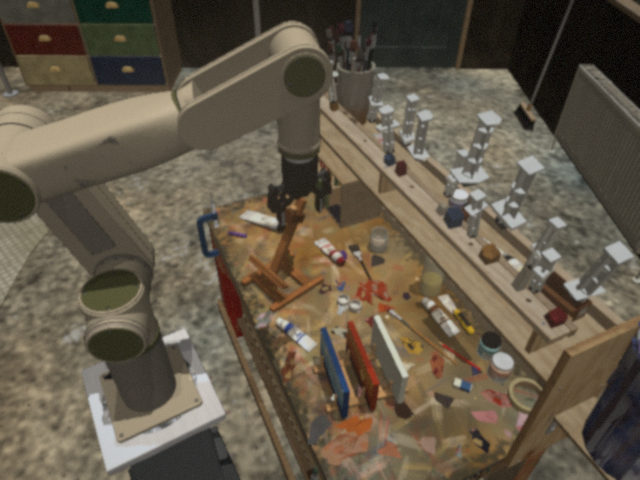

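```bash
cat >> h.py <<'E'
RC=np.array([[1.0,-0.0007,0],[-0.0007,-0.956,-0.2934],[0.0003,0.2934,-0.956]]); OC=np.array([0.001,-0.0756,-0.143])
def campose(C,target,roll):
    C=np.array(C,float); zc=C-np.array(target,float); zc/=np.linalg.norm(zc)
    x=np.cross([0,0,1.],zc); x/=np.linalg.norm(x); y=np.cross(zc,x)
    M=np.c_[x,y,zc]@R.from_euler('z',roll).as_matrix()
    T=M@RC.T; return C-T@OC, eul(T)
E
python3 - <<'E'
from h import *
for C in [(.46,-.13,.42),(.5,-.15,.45),(.46,-.2,.4),(.5,-.1,.5),(.6,-.12,.42)]:
  for roll in np.radians([0,45,90,-45,-90,135,-135,180]):
    q,o=campose(C,(.47,.12,.13),roll); s=ctrl.solve_ik(q,o)
    if s is not None: print(C,round(np.degrees(roll)),q.round(3),np.round(s,2))
E
```

```text
(0.46, -0.13, 0.42) 0 [ 0.462 -0.049  0.28 ] [-0.76  0.15  1.69  0.76  1.98 -0.66]
(0.46, -0.13, 0.42) 45 [ 0.484 -0.044  0.285] [-0.62  0.3   1.47  0.66  2.06 -1.35]
(0.46, -0.13, 0.42) 90 [ 0.494 -0.028  0.299] [-0.49  0.27  1.39  0.51  2.06 -2.03]
(0.46, -0.13, 0.42) -45 [ 0.441 -0.041  0.286] [-0.85 -0.13  1.93  0.8   1.85  0.09]
(0.46, -0.13, 0.42) -90 [ 0.434 -0.024  0.3  ] [-0.79 -0.42  2.04  0.73  1.74  0.98]
(0.46, -0.13, 0.42) -135 [ 0.444 -0.009  0.314] [-0.58 -0.44  1.94  0.54  1.69  1.94]
(0.5, -0.15, 0.45) 0 [ 0.49  -0.071  0.309] [-0.7   0.31  1.45  0.73  2.09 -0.68]
(0.5, -0.15, 0.45) 45 [ 0.511 -0.062  0.315] [-0.57  0.44  1.24  0.62  2.19 -1.37]
(0.5, -0.15, 0.45) 90 [ 0.519 -0.045  0.328] [-0.45  0.4   1.17  0.47  2.18 -2.09]
(0.5, -0.15, 0.45) -45 [ 0.468 -0.066  0.315] [-0.79  0.04  1.7   0.77  1.95  0.05]
(0.5, -0.15, 0.45) -90 [ 0.458 -0.05   0.33 ] [-0.76 -0.22  1.83  0.7   1.83  0.89]
(0.5, -0.15, 0.45) -135 [ 0.466 -0.033  0.343] [-0.58 -0.27  1.76  0.52  1.78  1.82]
(0.46, -0.2, 0.4) 0 [ 0.462 -0.098  0.274] [-0.85  0.35  1.57  0.81  2.09 -0.74]
(0.46, -0.2
[... 859 characters left out ...]
4 -0.35  1.81  0.61  1.79  0.99]
(0.5, -0.1, 0.5) -135 [ 0.466 -0.003  0.375] [-0.42 -0.37  1.73  0.39  1.75  1.93]
(0.6, -0.12, 0.42) 0 [ 0.558 -0.044  0.284] [-0.49  0.7   1.01  0.68  2.28 -0.77]
(0.6, -0.12, 0.42) 45 [ 0.574 -0.029  0.289] [-0.37  0.81  0.8   0.56  2.39 -1.5 ]
(0.6, -0.12, 0.42) 90 [ 0.575 -0.01   0.304] [-0.28  0.72  0.8   0.38  2.34 -2.3 ]
(0.6, -0.12, 0.42) -45 [ 0.536 -0.048  0.29 ] [-0.59  0.46  1.29  0.71  2.1  -0.07]
(0.6, -0.12, 0.42) -90 [ 0.521 -0.038  0.305] [-0.59  0.2   1.48  0.65  1.94  0.7 ]
(0.6, -0.12, 0.42) -135 [ 0.522 -0.02   0.319] [-0.47  0.08  1.49  0.5   1.87  1.55]
(0.6, -0.12, 0.42) 180 [ 0.539 -0.004  0.325] [-0.31  0.2   1.31  0.33  1.96  2.41]
```

Run:
```python
import cv2
a=cv2.imread('pics/wrist1.png')[200:400,290:480]
cv2.imwrite('pics/z3.png',cv2.resize(a,None,fx=3,fy=3,interpolation=3))
b=cv2.imread('pics/scene1.png')[160:300,235:375]
cv2.imwrite('pics/z4.png',cv2.resize(b,None,fx=4,fy=4,interpolation=3))
```

```text
(no output)
```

View pics/z3.png

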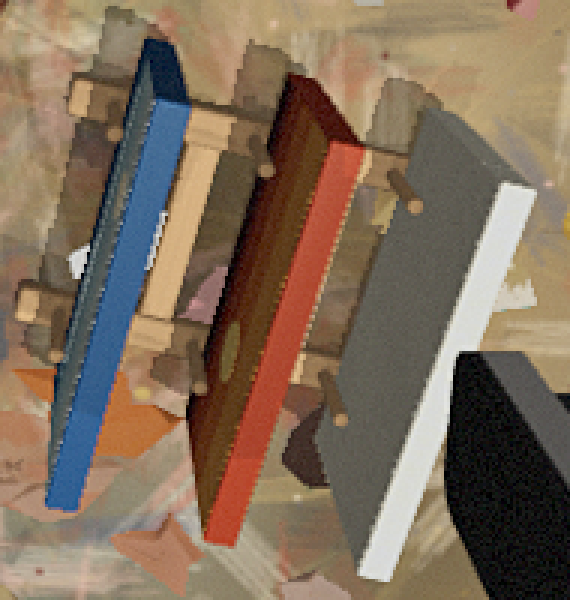

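View pics/z4.png

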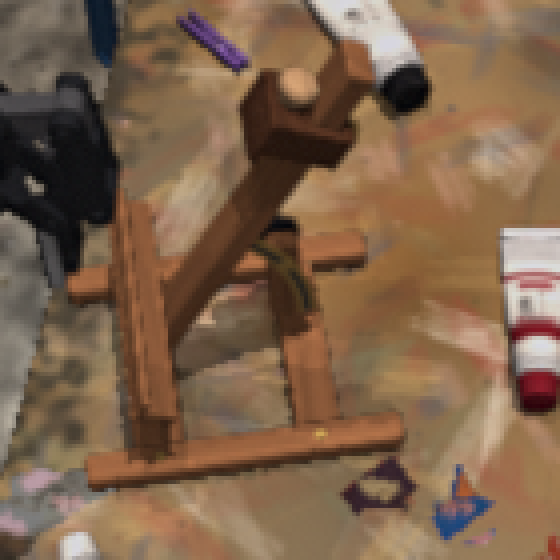

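Run:
```python
from h import *
import json
q,o=campose((.46,-.17,.36),(.46,.16,.14),0)
ctrl.move_pose(q,o); print(state()['time_s'],state()['tcp_pos'])
p=optics.camera_params('wrist'); cv2.imwrite('pics/wrist2.png',optics.capture('wrist'))
P={'w2':{k:np.array(v).tolist() for k,v in p.items()}}
json.dump(P,open('p2.json','w'))
for C in [(.3,.0,.5),(.3,.16,.5),(.35,.16,.55),(.3,.1,.55),(.25,.1,.5),(.35,.0,.5),(.4,.1,.55)]:
  for roll in np.radians([0,45,90,-45,-90,135,-135,180]):
    q,o=campose(C,(.46,.16,.14),roll); s=ctrl.solve_ik(q,o)
    if s is not None: print(C,round(np.degrees(roll)),q.round(3),np.round(s,2))
```

```text
2.4333 [ 0.45935498 -0.05480423  0.2470763 ]
(0.3, 0.0, 0.5) 45 [0.361 0.032 0.354] [-0.86 -0.75  2.17  0.8   1.94 -0.71]
(0.3, 0.0, 0.5) 90 [0.381 0.038 0.365] [-0.62 -0.55  1.96  0.62  1.91 -1.33]
(0.3, 0.0, 0.5) 135 [0.388 0.057 0.377] [-0.37 -0.54  1.86  0.42  1.86 -1.89]
(0.3, 0.0, 0.5) 180 [0.379 0.077 0.382] [-0.13 -0.69  1.91  0.21  1.75 -2.43]
(0.3, 0.16, 0.5) -90 [0.365 0.19  0.355] [ 0.79 -0.53  1.92 -0.51  1.66 -2.36]
(0.3, 0.16, 0.5) 135 [0.383 0.138 0.363] [ 0.03 -0.68  1.95  0.2   1.66 -0.75]
(0.3, 0.16, 0.5) -135 [0.385 0.181 0.364] [ 0.56 -0.43  1.78 -0.29  1.72 -1.8 ]
(0.3, 0.16, 0.5) 180 [0.392 0.159 0.367] [ 0.29 -0.48  1.79 -0.03  1.72 -1.28]
(0.35, 0.16, 0.55) 90 [0.39  0.13  0.396] [-0.1  -0.72  1.93  0.32  1.69 -0.06]
(0.35, 0.16, 0.55) -90 [0.392 0.19  0.397] [ 0.66 -0.36  1.7  -0.4   1.77 -2.53]
(0.35, 0.16, 0.55) 135 [0.411 0.138 0.402] [ 0.03 -0.42  1.7   0.21  1.81 -0.73]
(0.35, 0.16, 0.55) -135 [0.413 0.181 0.402] [ 0.47 -0.23  1.54 -0.22  1.87 -1.92]
(0.35, 0.16, 0.55) 180 [0.42  0.159 0.404] [ 0.24 -0.25  1.54  0.01  1.88 -1.33]
(0.3, 0.1, 0.55) 90 [0.
[... 612 characters left out ...]
5, 0.0, 0.5) 45 [0.399 0.034 0.35 ] [-0.68 -0.49  1.99  0.71  1.88 -0.77]
(0.35, 0.0, 0.5) 90 [0.417 0.044 0.36 ] [-0.47 -0.33  1.79  0.54  1.9  -1.39]
(0.35, 0.0, 0.5) 135 [0.421 0.065 0.37 ] [-0.26 -0.35  1.72  0.35  1.86 -1.98]
(0.35, 0.0, 0.5) 180 [0.409 0.084 0.375] [-0.07 -0.52  1.81  0.17  1.75 -2.57]
(0.4, 0.1, 0.55) 0 [0.401 0.102 0.388] [-0.26 -0.81  2.02  0.43  1.65  0.62]
(0.4, 0.1, 0.55) 45 [0.422 0.093 0.39 ] [-0.3  -0.5   1.83  0.48  1.79 -0.21]
(0.4, 0.1, 0.55) 90 [0.444 0.101 0.394] [-0.16 -0.24  1.59  0.35  1.9  -0.88]
(0.4, 0.1, 0.55) 135 [0.453 0.121 0.399] [ 0.04 -0.11  1.45  0.16  1.95 -1.51]
(0.4, 0.1, 0.55) 180 [0.444 0.143 0.401] [ 0.24 -0.15  1.47 -0.05  1.91 -2.13]
```

View pics/wrist2.png

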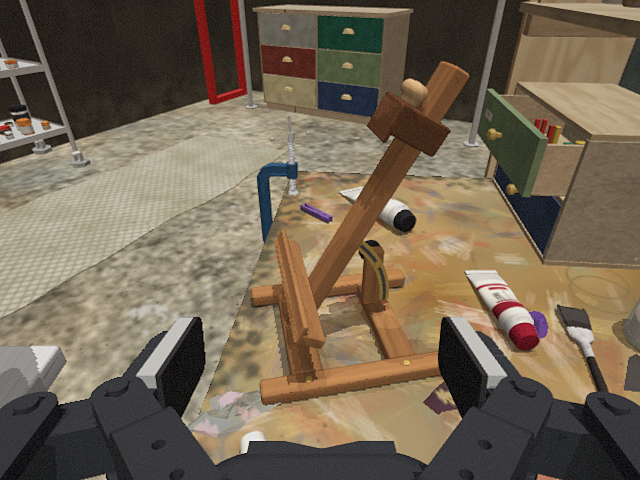

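Run:
```python
from h import *
import json
q,o=campose((.3,.10,.53),(.50,.17,.20),np.pi); print(q,ctrl.solve_ik(q,o))
ctrl.move_pose(q,o); print(state()['time_s'],state()['tcp_pos'])
p=optics.camera_params('wrist'); cv2.imwrite('pics/wrist3.png',optics.capture('wrist'))
P=json.load(open('p2.json'));P['w3']={k:np.array(v).tolist() for k,v in p.items()}
P['scene']={k:np.array(v).tolist() for k,v in optics.camera_params('scene').items()}
P['side']={k:np.array(v).tolist() for k,v in optics.camera_params('side').items()}
json.dump(P,open('p2.json','w'))
a=cv2.imread('pics/wrist2.png')[40:420,230:490]
cv2.imwrite('pics/z5.png',cv2.resize(a,None,fx=2,fy=2,interpolation=3)[:600]); cv2.imwrite('pics/z5b.png',cv2.resize(a[160:],None,fx=2.6,fy=2.6,interpolation=3)[:600])
```

```text
[0.40544188 0.13583456 0.41268101] [ 0.16284663 -0.61383876  1.81191518  0.04715594  1.67433135 -1.73274786]
3.7 [0.40512431 0.13583288 0.41199068]
```

View pics/wrist3.png

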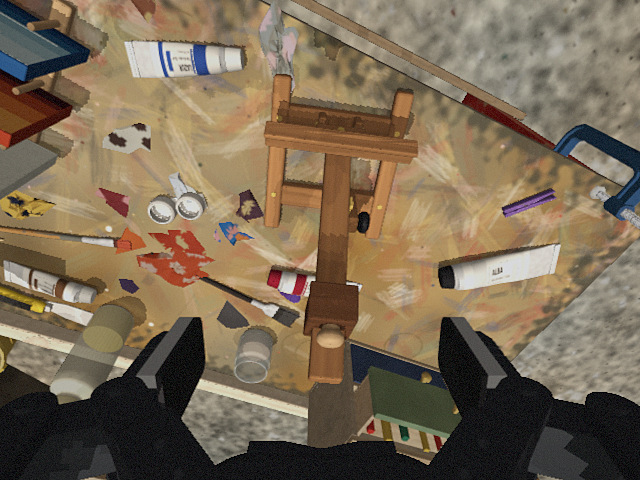

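View pics/z5.png

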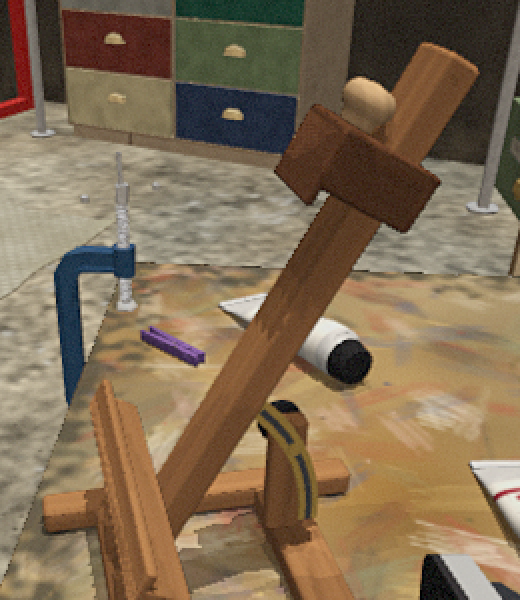

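View pics/z5b.png

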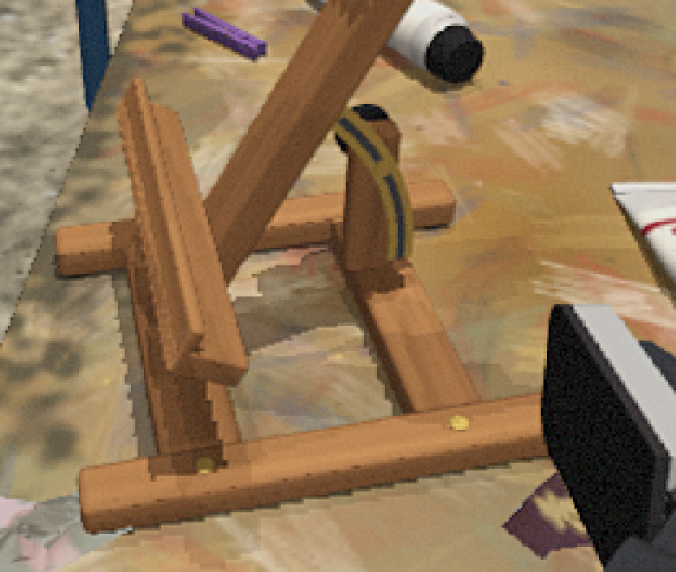

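Run:
```python
import cv2
def crop(f,x0,y0,w,h,s,o):
    a=cv2.imread(f)[y0:y0+h,x0:x0+w]; a=cv2.resize(a,None,fx=s,fy=s,interpolation=cv2.INTER_CUBIC)
    for i in range(0,w,20): cv2.putText(a,str(x0+i),(i*s,10),0,.35,(255,255,0),1); cv2.line(a,(i*s,0),(i*s,6),(255,255,0),1)
    for i in range(0,h,20): cv2.putText(a,str(y0+i),(0,i*s+4),0,.35,(255,255,0),1)
    cv2.imwrite(o,a)
crop('pics/wrist2.png',360,55,115,110,5,'pics/a1.png')
crop('pics/wrist2.png',265,220,90,120,5,'pics/a2.png')
crop('pics/wrist3.png',260,85,165,115,4,'pics/a3.png')
crop('pics/wrist3.png',295,270,80,120,5,'pics/a4.png')
```

```text
(no output)
```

View pics/a1.png

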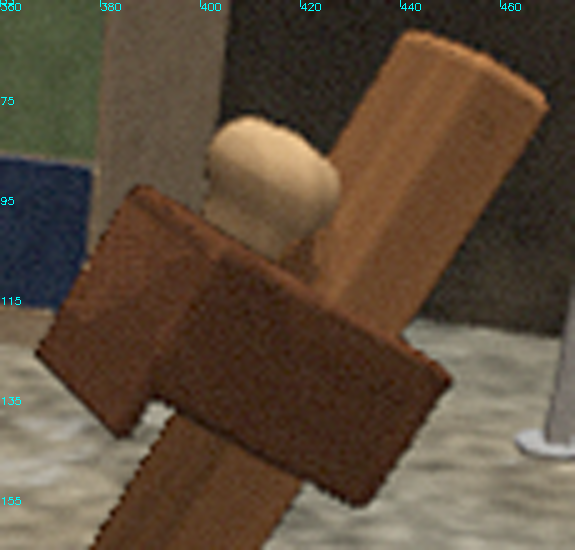

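View pics/a2.png

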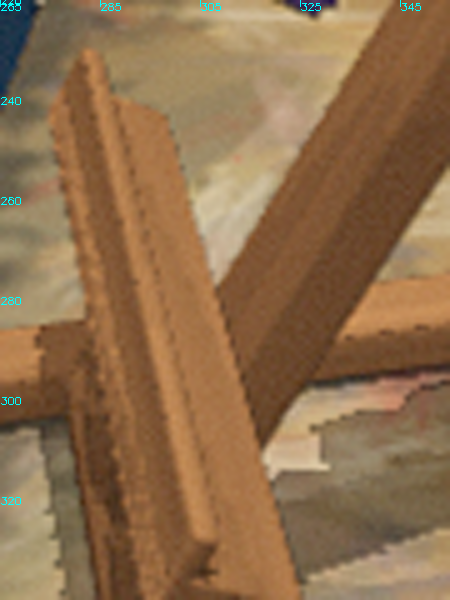

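View pics/a3.png

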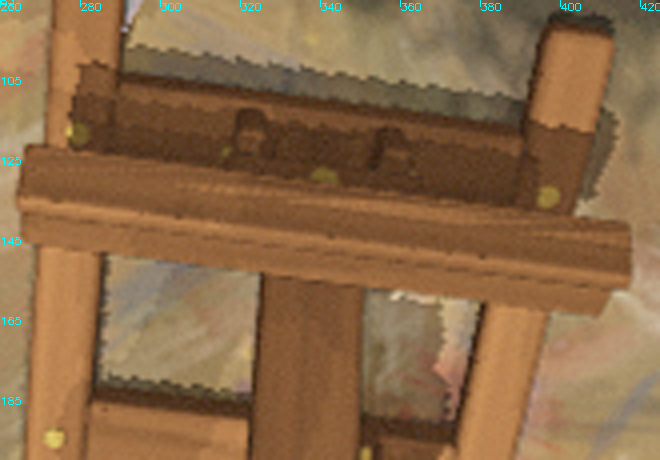

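View pics/a4.png

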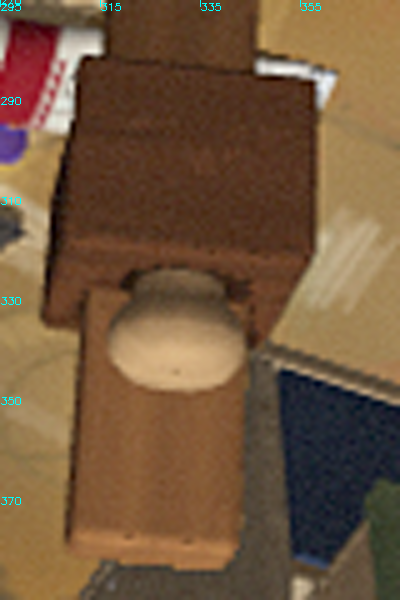

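```bash
cat > fit.py <<'E'
import json; from h import *
from scipy.optimize import least_squares
P=json.load(open('p2.json'))
# name -> (x,y,z) function in ledge frame; L mast top, H holder foot
def pts(L,H):
    return [
 ('w2',(325,338.5),(0,-.085,0)),('w2',(298.3,242.8),(0,.085,0)),
 ('w2',(308.7,277),(0,.015,0)),
 ('w2',(441.6,61.6),(0,.015,L)),('w2',(469.4,74.4),(.018,-.015,L)),
 ('w2',(384.4,142.4),(-.027,-.022,H-.008)),('w2',(367.4,125.4),(-.027,.022,H-.008)),
 ('w3',(266.3,145.8),(0,-.085,0)),('w3',(410,163.8),(0,.085,0)),
 ('w3',(325.5,153),(0,-.015,0)),('w3',(350,156.8),(0,.015,0)),
 ('w3',(308.6,378),(0,-.015,L)),('w3',(343,379.5),(0,.015,L)),
 ('w3',(311,281.4),(-.027,-.022,H-.008)),('w3',(358.2,286.6),(-.027,.022,H-.008)),
 ]
def frame(q):
    yaw,lean=q[3],q[4]
    return R.from_euler('z',yaw).as_matrix()@R.from_euler('y',lean).as_matrix(), q[:3]
def res(q,full=False):
    M,o=frame(q); r=[]
    for c,uv,X in pts(q[5],q[6]):
        r.append(proj(P[c],M@np.array(X)+o)[0]-uv)
    return np.array(r) if full else np.array(r).ravel()
if __name__=='__main__':
    s=least_squares(res,[.42,.17,.06,.15,.48,.26,.17],loss='soft_l1',f_scale=1.)
    q=s.x; print(q.round(4)); print(res(q,True).round(1).tolist())
    M,o=frame(q); top=M@[.009,0,q[5]]+o; print('M',M.round(3).tolist(),'top',top)
    # hinge guess: z=.034 on mast axis
    a=M@[.009,0,0]+o; t=(a[2]-.034)/M[2,2]; print('hinge',a-t*M[:,2],'dist hinge-top',q[5]+t,'holder joint',q[6]-.06)
    np.save('ledge.npy',q)
E
python3 fit.py
```

```text
[0.448  0.1732 0.0805 0.2016 0.5094 0.2509 0.1813]
[[1.7, 3.5], [0.3, 0.0], [-0.7, -0.7], [-0.1, -0.5], [3.9, 3.6], [-1.7, -1.4], [0.1, -0.0], [-1.2, -0.4], [-0.0, 0.4], [0.2, 0.2], [1.2, -0.2], [0.2, -0.8], [0.2, 0.7], [-0.5, -0.2], [0.8, -0.2]]
M [[0.855, -0.2, 0.478], [0.175, 0.98, 0.098], [-0.488, 0.0, 0.873]] top [0.57554933 0.19922653 0.2951118 ]
hinge [0.43265469 0.17002008 0.034     ] dist hinge-top 0.2990840442970573 holder joint 0.12128389727659564
```

```bash
cat > fitc.py <<'E'
import json; from h import *
from scipy.optimize import least_squares
P=json.load(open('p1.json'))
D={'wrist':[((456.7,261),(-1,1)),((468.7,262.3),(1,1)),((409.3,391),(-1,-1)),((419.3,393.3),(1,-1))],
'scene':[((326.8,360.8),(-1,1)),((334.3,361.8),(1,1)),((297.5,460.8),(-1,-1)),((305.5,465),(1,-1))]}
def res(q,cams,full=False):
    c,s=np.cos(q[2]),np.sin(q[2]); r=[]
    for k in cams:
        for uv,(a,b) in D[k]:
            X=[q[0]+c*a*.008-s*b*.1,q[1]+s*a*.008+c*b*.1,q[3] if len(q)>3 else .134]; r.append(proj(P[k],X)[0]-uv)
    return np.array(r) if full else np.ravel(r)
for cams in (['wrist'],['scene'],['wrist','scene']):
    s=least_squares(res,[.57,-.27,-.25,.134],args=(cams,),loss='soft_l1'); print(cams,s.x.round(4),res(s.x,cams,True).round(1).tolist())
    s=least_squares(res,[.57,-.27,-.25],args=(cams,),loss='soft_l1'); print(cams,s.x.round(4))
np.save('canvas.npy',s.x)
E
python3 fitc.py
```

```text
['wrist'] [ 0.5754 -0.2684 -0.2407  0.1306] [[-0.0, -0.8], [-0.0, 0.8], [-0.4, -0.0], [0.5, 0.0]]
['wrist'] [ 0.5743 -0.2664 -0.2396]
['scene'] [ 0.5754 -0.2678 -0.2413  0.134 ] [[0.0, -0.5], [-0.0, 0.5], [-0.1, 0.8], [0.1, -0.8]]
['scene'] [ 0.5754 -0.2678 -0.2413]
['wrist', 'scene'] [ 0.5751 -0.2675 -0.2405  0.1318] [[0.1, -1.1], [0.1, 0.5], [-0.4, 0.0], [0.5, 0.1], [-0.1, -0.3], [-0.2, 0.8], [-0.2, 0.8], [0.1, -0.7]]
['wrist', 'scene'] [ 0.5747 -0.267  -0.2394]
```

```bash
cat >> h.py <<'E'
from fit import frame
LQ=np.load('ledge.npy'); LM,LO=frame(LQ); CQ=np.load('canvas.npy')
F=np.diag([1.,-1,-1]); GY=.075; GZ=.120-.029   # TCP in canvas frame (0,GY,GZ)
def tool_for_canvas(M,o): return o+M@np.array([0,GY,GZ]), eul(M@F)
def canv_on_easel(x,y,z): return tool_for_canvas(LM, LO+LM@np.array([x,y,z]))
def rackM(): return R.from_euler('z',CQ[2]).as_matrix()
def in_rack(dz): return tool_for_canvas(rackM(), np.array([CQ[0],CQ[1],.014+dz]))
def way1(): return tool_for_canvas(R.from_euler('zy',[0.0,0.25]).as_matrix() if False else R.from_euler('z',0).as_matrix()@R.from_euler('y',.25).as_matrix(), np.array([.40,-.10,.17]))
def push_pose(x,z,tilt=.08):
    M=R.from_euler('z',LQ[3]).as_matrix()@R.from_euler('y',tilt).as_matrix()
    T=np.c_[M[:,1],M[:,0],-M[:,2]]
    return LO+LM@np.array([x,0,z]), eul(T)
E
python3 - <<'E'
from h import *
for n,(q,o) in [('pre',in_rack(.12)),('gr',in_rack(0)),('up',in_rack(.15)),('w1',way1()),('hov',canv_on_easel(-.08,0,.05)),('in',canv_on_easel(-.011,0,.02)),('home',canv_on_easel(-.008,0,0)),('out',canv_on_easel(-.008,0,.13)),('p0',push_pose(-.0175,LQ[6]+.047+.03)),('p1',push_pose(-.0175,.12+.047))]:
    s=ctrl.solve_ik(q,o); print(n,np.round(q,3),np.round(o,2),None if s is None else np.round(s,2))
E
```

```text
pre [ 0.592 -0.194  0.225] [ 3.14  0.   -0.24] [-0.4   0.2   1.43 -0.    1.52 -0.16]
gr [ 0.592 -0.194  0.105] [ 3.14  0.   -0.24] [-0.4   0.28  1.55 -0.    1.31 -0.16]
up [ 0.592 -0.194  0.255] [ 3.14  0.   -0.24] [-0.4   0.18  1.38 -0.    1.57 -0.16]
w1 [ 0.423 -0.025  0.258] [3.14 0.25 0.  ] [-0.15 -0.11  1.7  -0.04  1.8  -0.15]
hov [0.432 0.246 0.243] [3.14 0.51 0.2 ] [0.36 0.33 1.32 0.08 1.99 0.17]
in [0.477 0.256 0.183] [3.14 0.51 0.2 ] [0.35 0.49 1.23 0.08 1.93 0.16]
home [0.47  0.254 0.164] [3.14 0.51 0.2 ] [0.35 0.48 1.27 0.08 1.89 0.15]
out [0.532 0.267 0.277] [3.14 0.51 0.2 ] [0.34 0.61 0.9  0.08 2.14 0.16]
p0 [0.556 0.195 0.314] [-3.06  0.    1.77] [ 0.25  0.16  1.31  0.    1.75 -1.52]
p1 [0.513 0.186 0.235] [-3.06  0.    1.77] [ 0.25  0.06  1.56  0.    1.6  -1.52]
```

Run:
```python
from h import *
q,o=in_rack(.15)
ctrl.move_pose(q,o)
gripper_to(0.5)
q,o=in_rack(.08); ctrl.line_to(q,feed=.2,orientation=o)
p=optics.camera_params('wrist'); im=optics.capture('wrist')
# overlay predicted top face
M=rackM()
for z in (.12,):
    X=[np.array([CQ[0],CQ[1],.014])+M@np.array([a*.008,b*.1,z]) for a,b in ((-1,-1),(-1,1),(1,1),(1,-1))]
    pts=proj(p,X).astype(int); cv2.polylines(im,[pts],True,(0,255,0),1)
cv2.imwrite('pics/wrist4.png',im); cv2.imwrite('pics/side4.png',optics.capture('side')); print(state()['time_s'],state()['opening'])
```

```text
6.3667 0.5025096481393692
```

View pics/wrist4.png

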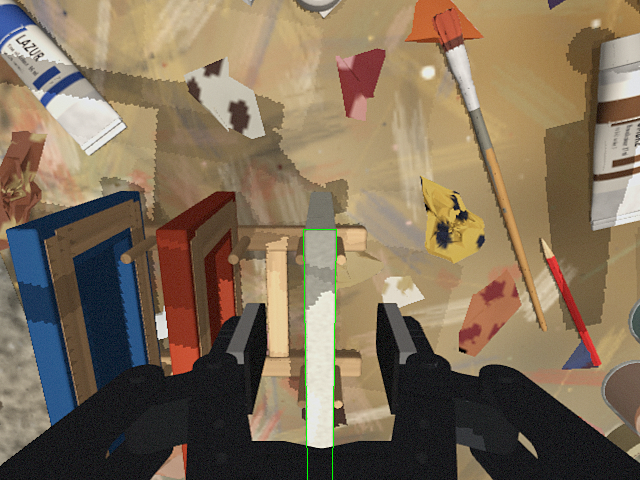

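Run:
```python
from h import *
q,o=in_rack(0)
print(ctrl.line_to(q,feed=.1,orientation=o,f_stop=8), state()['wrist_force'].round(2))
gripper_to(0.0)
s=state(); print('closed',s['opening'],s['wrist_force'].round(2),s['tcp_pos'].round(4))
q2,o=in_rack(.005); ctrl.line_to(q2,feed=.03,orientation=o); s=state(); print(s['wrist_force'].round(2),s['torque'].round(3))
q2,o=in_rack(.16); print(ctrl.line_to(q2,feed=.12,orientation=o,f_stop=12)); ctrl.wait(.3); s=state(); print(s['opening'],s['wrist_force'].round(2),s['torque'].round(3),s['tcp_pos'].round(4),s['time_s'])
cv2.imwrite('pics/wrist5.png',optics.capture('wrist')); cv2.imwrite('pics/scene5.png',optics.capture('scene')); cv2.imwrite('pics/side5.png',optics.capture('side'))
```

```text
False [ 0.14  0.29 -0.  ]
closed 0.1794170891223685 [-1.74  1.15  5.66] [ 0.593  -0.1943  0.1061]
[ 0.31 -0.91 -2.6 ] [ 0.115 -0.051 -0.01 ]
False
0.17262490864308258 [-0.74 -0.2  -1.69] [ 0.179 -0.075 -0.039] [ 0.5923 -0.194   0.2646] 9.725
```

View pics/wrist5.png

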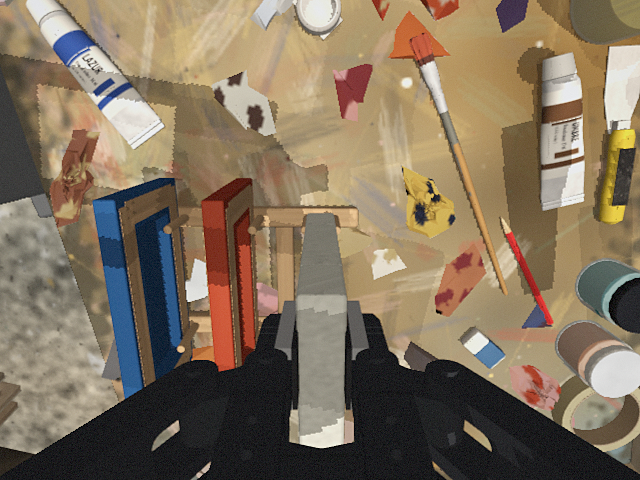

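View pics/scene5.png

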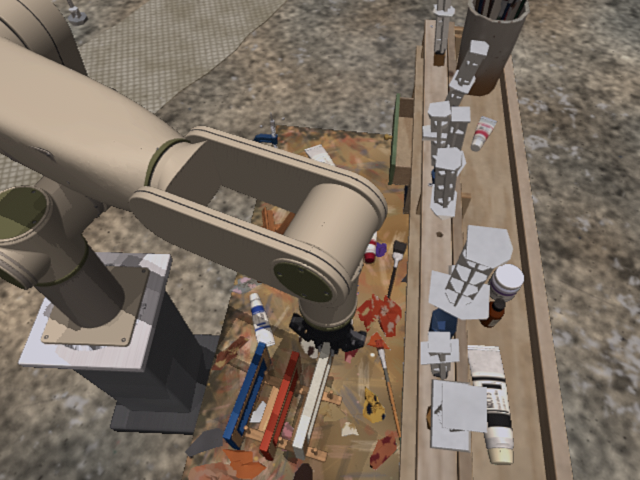

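View pics/side5.png

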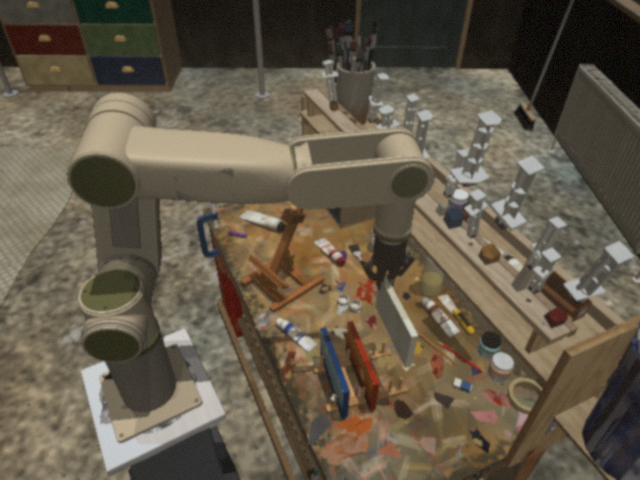

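```bash
cat >> h.py <<'E'
BOX=np.array([(a*.008,b*.1,c) for c in (0,.12) for a,b in ((-1,-1),(-1,1),(1,1),(1,-1))])
def overlay(im,p,M,o,col=(0,255,0),s=3,crop=None):
    x0,y0,w,h=crop; a=cv2.resize(im[y0:y0+h,x0:x0+w],None,fx=s,fy=s,interpolation=cv2.INTER_CUBIC)
    q=(proj(p,BOX@M.T+o)-[x0,y0]+.5)*s
    for i,j in [(0,1),(1,2),(2,3),(3,0),(4,5),(5,6),(6,7),(7,4),(0,4),(1,5),(2,6),(3,7)]:
        cv2.line(a,tuple(int(v) for v in q[i]),tuple(int(v) for v in q[j]),col,1)
    return a
E
python3 - <<'E'
from h import *
s=state(); T=mat(s['tool_rot']); M=T@F; o=s['tcp_pos']-M@np.array([0,GY,GZ])
for n,c,k in (('scene',(270,320,90,150),4),('side',(340,230,120,150),4),('wrist',(230,180,180,280),2)):
    cv2.imwrite(f'pics/ov5{n}.png',overlay(cv2.imread(f'pics/{n}5.png'),optics.camera_params(n),M,o,s=k,crop=c))
a=[cv2.imread(f'pics/ov5{n}.png') for n in ('scene','side')]
cv2.imwrite('pics/ov5.png',np.hstack([x[:600] for x in a])[:, :800])
E
```

```text
(no output)
```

View pics/ov5.png

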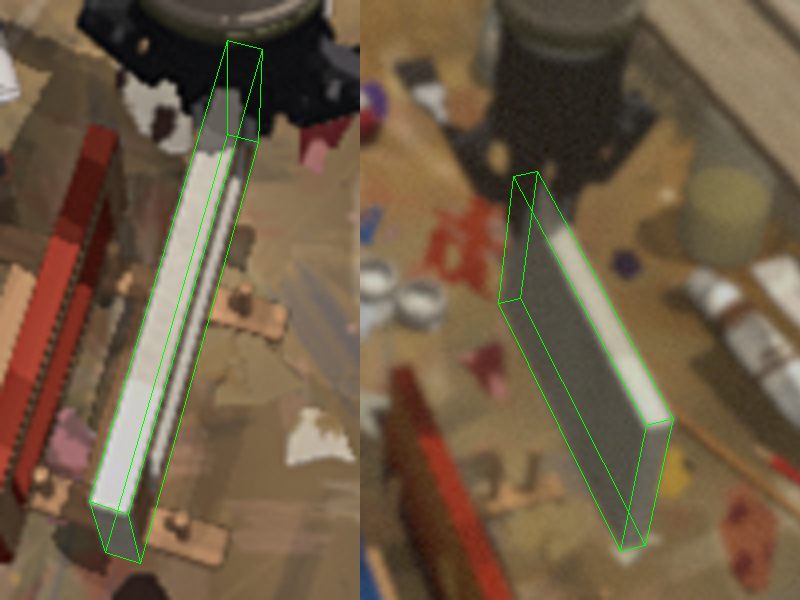

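View pics/ov5wrist.png

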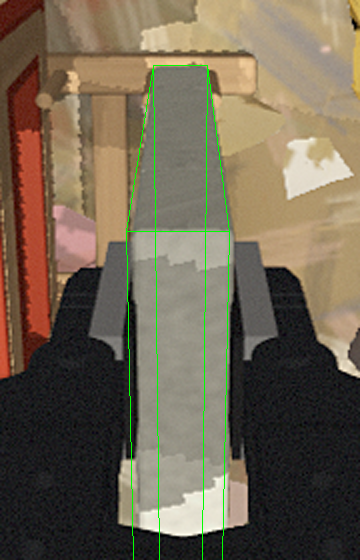

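Run:
```python
from h import *
q,o=way1(); ctrl.line_to(q,feed=.18,orientation=o); print(state()['time_s'])
q,o=canv_on_easel(-.08,0,.05); ctrl.line_to(q,feed=.18,orientation=o); print(state()['time_s'])
q,o=canv_on_easel(-.035,0,.03); ctrl.line_to(q,feed=.1,orientation=o,f_stop=6); ctrl.wait(.2)
s=state(); print(s['time_s'],s['tcp_pos'].round(4),np.round(q,4),s['wrist_force'].round(2),s['torque'].round(3),s['opening'])
for n in ('scene','side','wrist'): cv2.imwrite(f'pics/{n}6.png',optics.capture(n))
T=mat(s['tool_rot']); M=T@F; oo=s['tcp_pos']-M@np.array([0,GY,GZ])
for n,c,k in (('scene',(230,150,110,150),4),('side',(230,180,110,150),4)):
    p=optics.camera_params(n)
    a=overlay(cv2.imread(f'pics/{n}6.png'),p,M,oo,s=k,crop=c)
    L=[(-.023,-.085,0),(0,-.085,0),(0,.085,0),(-.023,.085,0)]
    q=((proj(p,np.array(L)@LM.T+LO)-c[:2]+.5)*k).astype(int); cv2.polylines(a,[q],True,(255,255,0),1)
    L=[(0,-.015,0),(0,-.015,LQ[5]),(0,.015,LQ[5]),(0,.015,0)]
    q=((proj(p,np.array(L)@LM.T+LO)-c[:2]+.5)*k).astype(int); cv2.polylines(a,[q],True,(0,255,255),1)
    cv2.imwrite(f'pics/ov6{n}.png',a)
a=[cv2.imread(f'pics/ov6{n}.png') for n in ('scene','side')]
cv2.imwrite('pics/ov6.png',np.hstack([x[:600,:400] for x in a])[:, :800])
```

```text
11.3583
13.0167
13.8583 [0.461  0.2524 0.204 ] [0.4608 0.2523 0.2032] [ 0.25 -0.44 -1.34] [ 0.181 -0.404 -0.017] 0.17418995300334386
```

View pics/ov6.png

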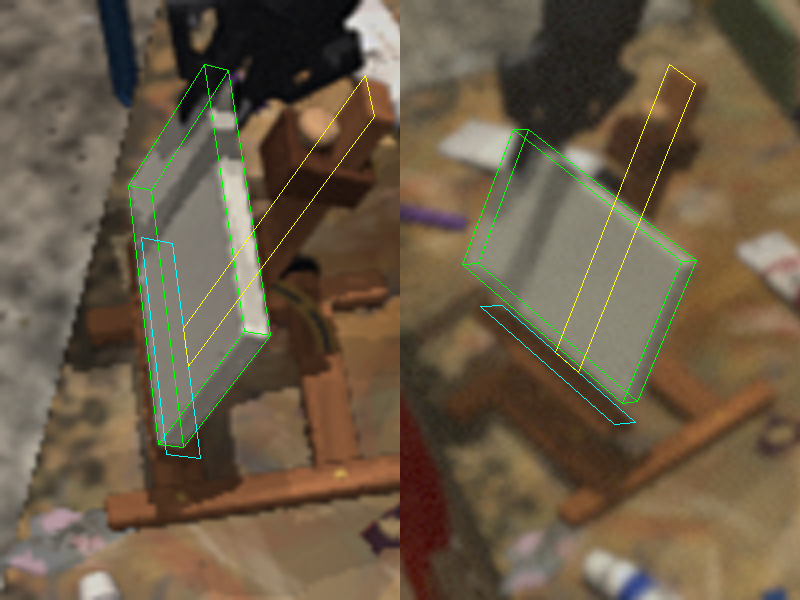

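View pics/wrist6.png

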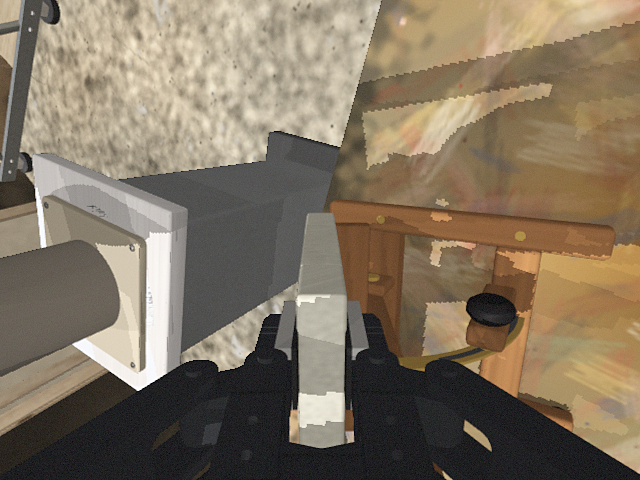

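View pics/scene6.png

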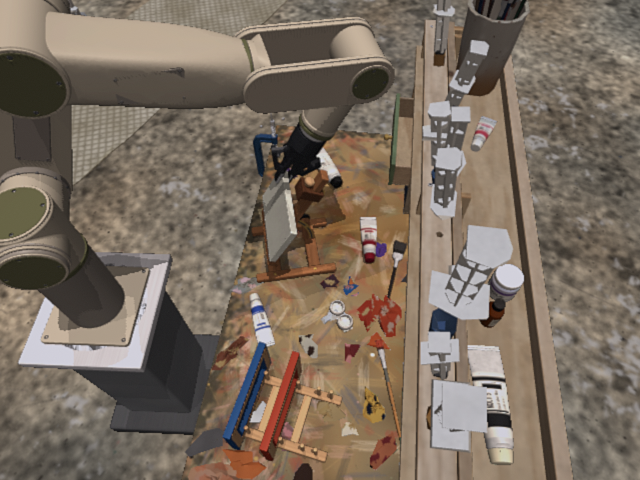

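Run:
```python
from h import *
im=cv2.imread('pics/scene1.png'); p=optics.camera_params('scene'); c=(255,160,85,115); k=6
a=cv2.resize(im[c[1]:c[1]+c[3],c[0]:c[0]+c[2]],None,fx=k,fy=k,interpolation=cv2.INTER_CUBIC)
def dr(L,col):
    q=((proj(p,np.array(L)@LM.T+LO)-c[:2]+.5)*k).astype(int); cv2.polylines(a,[q],True,col,1)
dr([(-.023,-.085,0),(0,-.085,0),(0,.085,0),(-.023,.085,0)],(255,255,0))
for x,col in ((0,(0,255,255)),(.018,(0,255,0))): dr([(x,-.015,0),(x,-.015,LQ[5]),(x,.015,LQ[5]),(x,.015,0)],col)
H=LQ[6]; dr([(-.027,-.022,H-.008),(-.027,.022,H-.008),(-.027,.022,H+.03),(-.027,-.022,H+.03)],(255,0,255))
b=a[:600]; cv2.imwrite('pics/ov7.png',b); print(a.shape)
cv2.imwrite('pics/ov7b.png',np.hstack([cv2.resize(im[c[1]:c[1]+c[3],c[0]:c[0]+c[2]],None,fx=5,fy=5,interpolation=cv2.INTER_CUBIC)]))
```

```text
(690, 510, 3)
```

View pics/ov7.png

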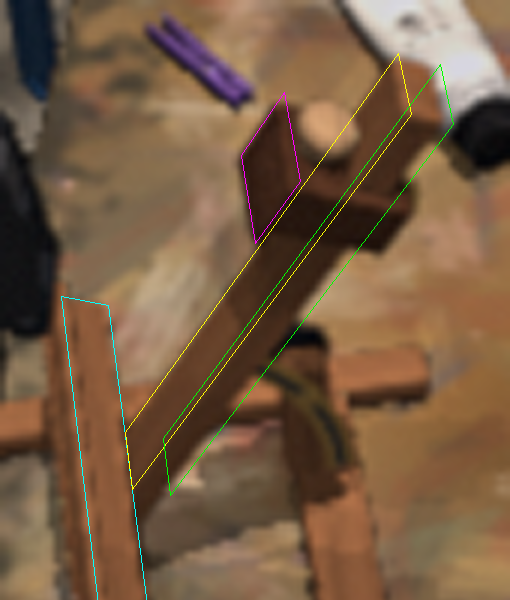

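Run:
```python
from h import *
def rep(l):
    s=state(); T=mat(s['tool_rot']); M=T@F; oo=s['tcp_pos']-M@np.array([0,GY,GZ])
    print(l,'canvas in ledge mm',((oo-LO)@LM*1e3).round(1),'F ledge',(s['wrist_force']@LM).round(2),'tq',s['torque'].round(3),round(s['time_s'],2))
rep('start')
q,o=canv_on_easel(-.0115,0,.022); print(ctrl.line_to(q,feed=.08,orientation=o,f_stop=5)); rep('in')
q,o=canv_on_easel(-.0115,0,-.006); print(ctrl.line_to(q,feed=.03,orientation=o,f_stop=5)); rep('down')
for n in ('scene','side','wrist'): cv2.imwrite(f'pics/{n}8.png',optics.capture(n))
s=state(); T=mat(s['tool_rot']); M=T@F; oo=s['tcp_pos']-M@np.array([0,GY,GZ])
for n,c,k in (('scene',(230,150,110,150),4),('side',(230,180,110,150),4)):
    a=overlay(cv2.imread(f'pics/{n}8.png'),optics.camera_params(n),M,oo,s=k,crop=c)
    cv2.imwrite(f'pics/ov8{n}.png',a)
a=[cv2.imread(f'pics/ov8{n}.png') for n in ('scene','side')]
cv2.imwrite('pics/ov8.png',np.hstack([x[:600,:400] for x in a])[:, :800])
```

```text
start canvas in ledge mm [-35.1   0.1  30.5] F ledge [ 2.36  0.33 -1.3 ] tq [ 0.186 -0.449 -0.019] 14.01
False
in canvas in ledge mm [-11.5  -0.   21.5] F ledge [-0.02 -0.54 -1.44] tq [ 0.279 -0.351  0.007] 14.47
True
down canvas in ledge mm [-11.3   0.4   1.9] F ledge [0.53 0.43 6.73] tq [ 0.083 -0.33  -0.003] 15.14
```

View pics/ov8.png

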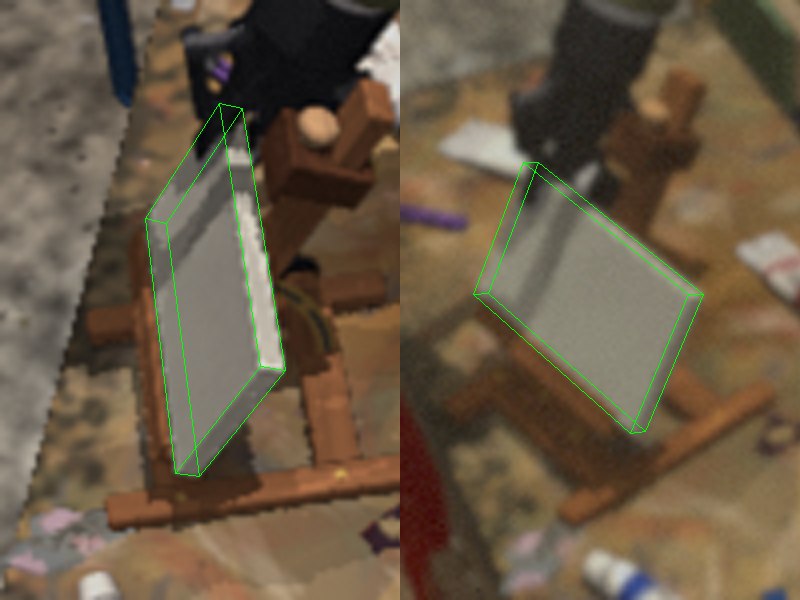

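Run:
```python
from h import *
def rep(l):
    s=state(); T=mat(s['tool_rot']); M=T@F; oo=s['tcp_pos']-M@np.array([0,GY,GZ])
    v=(oo-LO)@LM
    print(l,'canvas in ledge mm',(v*1e3).round(1),'F ledge',(s['wrist_force']@LM).round(2),'tq',s['torque'].round(3),round(s['time_s'],2)); return v
v=rep('s')
q,o=canv_on_easel(v[0],0,v[2]+.0005); ctrl.line_to(q,feed=.03,orientation=o); rep('relax')
q,o=canv_on_easel(.002,0,v[2]+.0005); print(ctrl.line_to(q,feed=.02,orientation=o,f_stop=4)); v=rep('back')
```

```text
s canvas in ledge mm [-11.3   0.4   1.8] F ledge [-0.65  0.94  6.85] tq [ 0.107 -0.156 -0.017] 15.29
relax canvas in ledge mm [-11.3   0.    2. ] F ledge [0.42 0.22 2.17] tq [ 0.077 -0.437  0.145] 15.54
True
back canvas in ledge mm [-10.3  -0.1   1.9] F ledge [-2.59  1.21  5.03] tq [ 0.006 -0.067 -0.303] 15.82
```

Run:
```python
from h import *
def rep(l):
    s=state(); T=mat(s['tool_rot']); M=T@F; oo=s['tcp_pos']-M@np.array([0,GY,GZ])
    v=(oo-LO)@LM
    print(l,'canvas in ledge mm',(v*1e3).round(1),'F ledge',(s['wrist_force']@LM).round(2),'tq',s['torque'].round(3),round(s['time_s'],2)); return v
v=rep('s')
q,o=canv_on_easel(v[0]-.001,0,v[2]+.003); ctrl.line_to(q,feed=.03,orientation=o); rep('up')
q,o=canv_on_easel(.002,0,v[2]+.003); print(ctrl.line_to(q,feed=.015,orientation=o,f_stop=4)); v=rep('back')
for n in ('scene','side','wrist'): cv2.imwrite(f'pics/{n}9.png',optics.capture(n))
cv2.imwrite('pics/z9.png',cv2.resize(cv2.imread('pics/scene9.png')[160:290,240:350],None,fx=4.5,fy=4.5,interpolation=3))
```

```text
s canvas in ledge mm [-10.3  -0.1   1.9] F ledge [-2.59  1.21  5.03] tq [ 0.006 -0.067 -0.303] 15.82
up canvas in ledge mm [-11.2  -0.    4.8] F ledge [ 1.21  0.6  -1.47] tq [ 0.236 -0.379 -0.013] 16.1
True
back canvas in ledge mm [-10.6  -0.1   3.8] F ledge [-1.96  0.4  -0.72] tq [-0.025 -0.021 -0.102] 16.43
```

View pics/z9.png

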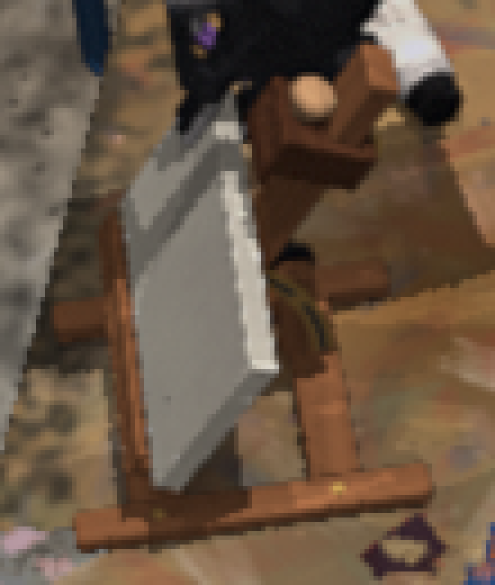

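View pics/wrist9.png

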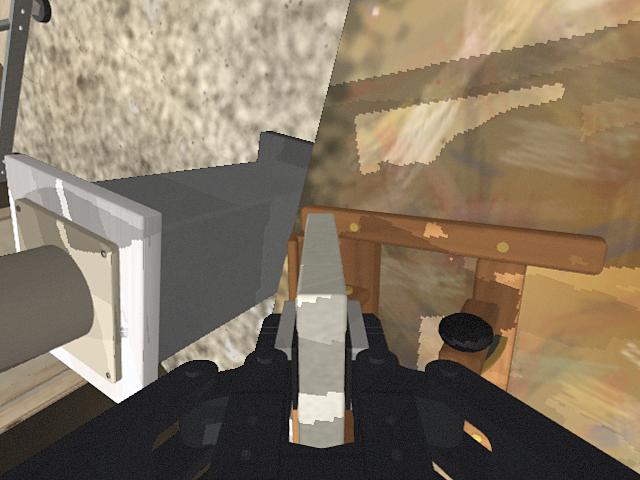

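Run:
```python
from h import *
def rep(l):
    s=state(); T=mat(s['tool_rot']); M=T@F; oo=s['tcp_pos']-M@np.array([0,GY,GZ])
    v=(oo-LO)@LM
    print(l,'canvas in ledge mm',(v*1e3).round(1),'F ledge',(s['wrist_force']@LM).round(2),'tq',s['torque'].round(3),round(s['time_s'],2),s['opening']); return v
q,o=canv_on_easel(-.0110,0,-.003); print(ctrl.line_to(q,feed=.015,orientation=o,f_stop=4)); v=rep('down')
gripper_to(0.3); rep('open')
gripper_to(0.6); ctrl.wait(.3); rep('open')
for n in ('scene','side','wrist'): cv2.imwrite(f'pics/{n}10.png',optics.capture(n))
cv2.imwrite('pics/z10.png',cv2.resize(cv2.imread('pics/scene10.png')[160:290,240:350],None,fx=4.5,fy=4.5,interpolation=3))
```

```text
True
down canvas in ledge mm [-10.5   0.1   1.9] F ledge [-1.66  0.37  5.22] tq [ 0.021 -0.185 -0.085] 16.85 0.17900029618599905
open canvas in ledge mm [-10.9  -0.1   0.5] F ledge [ 0.26  0.76 -0.16] tq [ 0.113 -0.213  0.012] 17.12 0.3026329862049203
open canvas in ledge mm [-10.9  -0.    1.1] F ledge [-0.17  0.36 -1.22] tq [ 0.084 -0.269  0.007] 17.78 0.5994636201562709
```

View pics/z10.png

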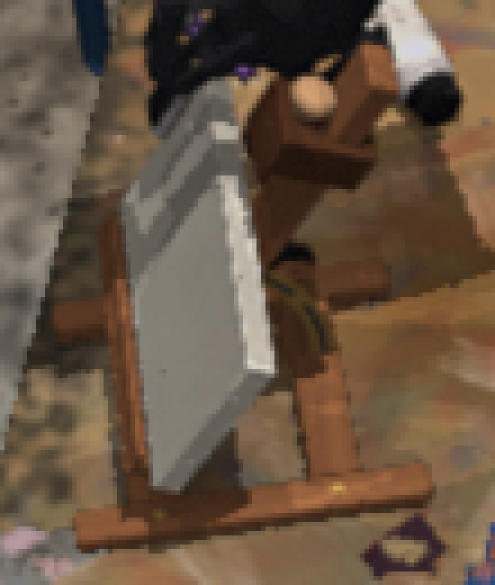

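View pics/wrist10.png

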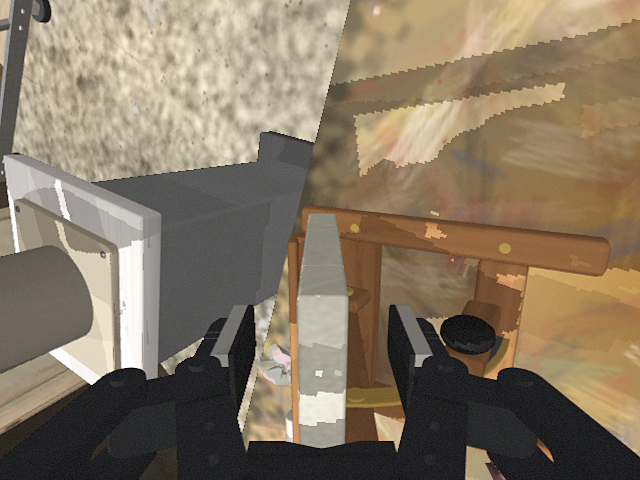

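Run:
```python
from h import *
q,o=canv_on_easel(-.0109,0,.12); ctrl.line_to(q,feed=.15,orientation=o); 
q=np.array(q)+[-.03,.02,.14]; ctrl.line_to(q,feed=.2,orientation=o); print(state()['tcp_pos'].round(3),state()['time_s'])
gripper_to(0.0)
q,o=campose((.3,.10,.53),(.50,.17,.20),np.pi)
ctrl.move_pose(q,o); print(state()['time_s'])
p=optics.camera_params('wrist'); np.save('w11.npy',p['extrinsics'])
for n in ('scene','side','wrist'): cv2.imwrite(f'pics/{n}11.png',optics.capture(n))
cv2.imwrite('pics/z11.png',cv2.resize(cv2.imread('pics/wrist11.png')[80:400,220:460],None,fx=1.85,fy=1.85,interpolation=3))
cv2.imwrite('pics/z11b.png',cv2.resize(cv2.imread('pics/scene11.png')[160:290,240:350],None,fx=4.5,fy=4.5,interpolation=3))
```

```text
[0.494 0.285 0.408] 19.75
22.0
```

View pics/z11.png

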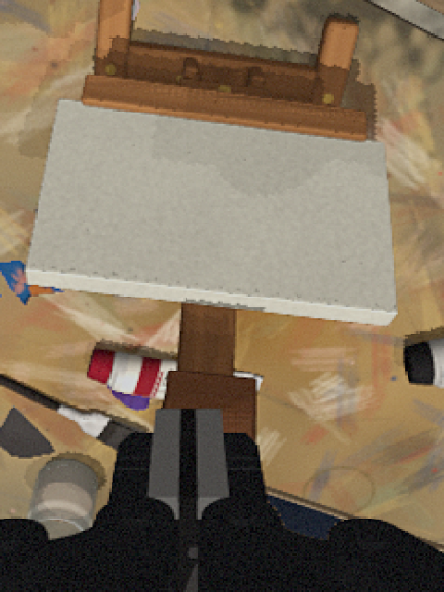

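View pics/z11b.png

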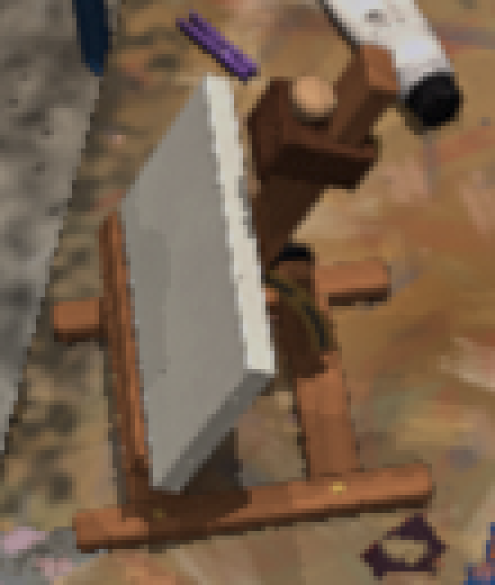

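Run:
```python
from h import *
from scipy.optimize import least_squares
p=dict(optics.camera_params('wrist')); p['extrinsics']=np.load('w11.npy')
k=1.85
obs=[((60,100),(-.008,-.1,0)) if False else None]
D=[((28,270),(-.008,-.1,.12)),((397,313),(-.008,.1,.12)),((25,285),(.008,-.1,.12)),((396,325),(.008,.1,.12))]
uv=np.array([d[0] for d in D])/k+[220,80]; X=np.array([d[1] for d in D])
f=lambda q:(proj(p,((X@R.from_euler('x',q[3]).as_matrix().T)+q[:3])@LM.T+LO)-uv).ravel()
s=least_squares(f,[-.01,0,0,0]); print(s.x.round(4),s.fun.round(1))
im=cv2.imread('pics/wrist11.png')
cv2.imwrite('pics/ov11.png',overlay(im,p,LM,LO+LM@np.array([-.009,0,0]),s=2,crop=(220,80,240,200)))
```

```text
[-0.012   0.0007  0.0029 -0.0024] [-1.3 -0.1  2.5 -0.3  1.5  0.1 -2.7  0.3]
```

View pics/ov11.png

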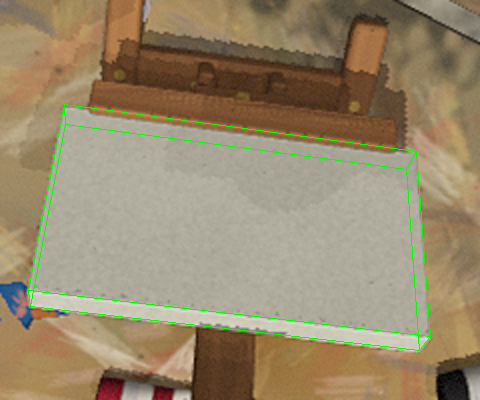

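Run:
```python
from h import *
q,o=campose((.46,-.17,.36),(.46,.16,.14),0)
ctrl.move_pose(q,o); print(state()['time_s'],state()['tcp_pos'])
p=optics.camera_params('wrist'); np.save('w12.npy',p['extrinsics']); im=optics.capture('wrist'); cv2.imwrite('pics/wrist12.png',im)
cv2.imwrite('pics/z12.png',cv2.resize(im[60:360,250:480],None,fx=2,fy=2,interpolation=3))
```

```text
23.3667 [ 0.45939138 -0.05415624  0.24721573]
```

View pics/z12.png

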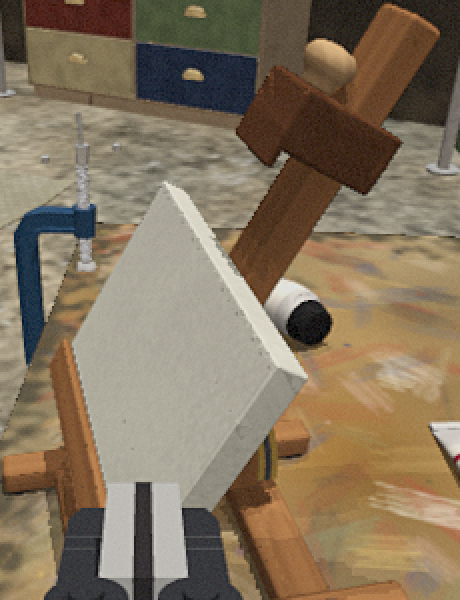

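Run:
```python
from h import *
H=LQ[6]
q0,o=push_pose(-.019,H+.047+.02)
ctrl.line_to([.46,-.03,.40],feed=.25)
q1=np.array(q0)+[-.02,0,.09]
ctrl.move_pose(q1,o); ctrl.line_to(q0,feed=.12,orientation=o); ctrl.wait(.1)
s=state(); print(s['time_s'],s['tcp_pos'].round(4),np.round(q0,4),s['opening'],s['wrist_force'].round(2))
p=optics.camera_params('wrist'); np.save('w13.npy',p['extrinsics'])
for n in ('scene','side','wrist'): cv2.imwrite(f'pics/{n}13.png',optics.capture(n))
a=cv2.resize(cv2.imread('pics/scene13.png')[130:260,270:370],None,fx=4,fy=4,interpolation=3)
b=cv2.resize(cv2.imread('pics/side13.png')[150:280,240:340],None,fx=4,fy=4,interpolation=3)
cv2.imwrite('pics/z13.png',np.hstack([a,b]))
```

```text
26.4417 [0.5508 0.1942 0.3079] [0.5504 0.1941 0.3065] 0.0007937469283953043 [ 0.13 -0.11 -0.17]
```

View pics/z13.png

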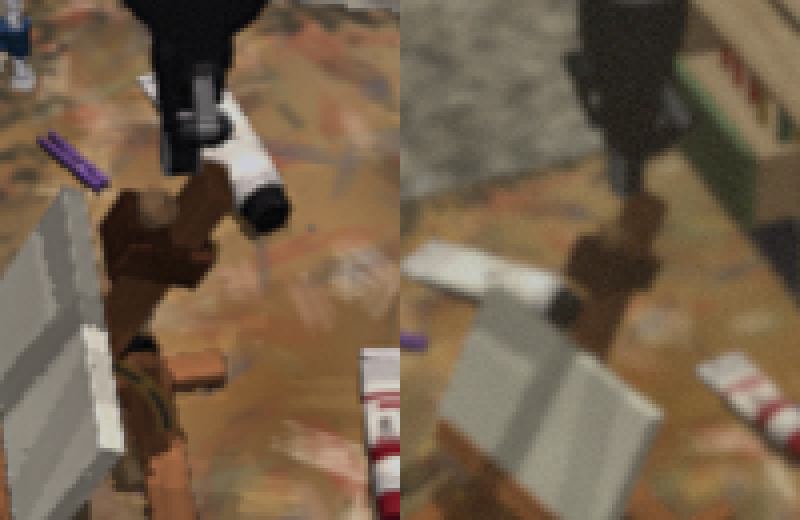

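View pics/wrist13.png

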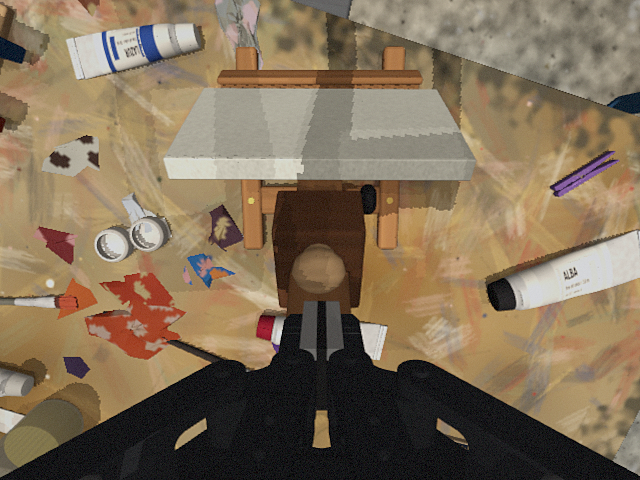

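```bash
cat >> h.py <<'E'
def rept(l):
    s=state(); v=(s['tcp_pos']-LO)@LM
    print(l,'tcp in ledge mm',(v*1e3).round(1),'F ledge',(s['wrist_force']@LM).round(2),'tq',s['torque'].round(2),round(s['time_s'],2),flush=True); return v
E
python3 - <<'E'
from h import *
rept('s')
q,o=push_pose(-.019,.185); print(ctrl.line_to(q,feed=.04,orientation=o,f_stop=14)); rept('1')
q,o=push_pose(-.019,.160); print(ctrl.line_to(q,feed=.02,orientation=o,f_stop=8)); rept('2')
p=optics.camera_params('wrist'); np.save('w14.npy',p['extrinsics'])
for n in ('scene','side','wrist'): cv2.imwrite(f'pics/{n}14.png',optics.capture(n))
E
```

```text
s tcp in ledge mm [-1.920e+01  1.000e-01  2.492e+02] F ledge [-0.39  0.03  0.73] tq [-0.04 -0.03  0.01] 26.59
False
1 tcp in ledge mm [-19.    0.  184.9] F ledge [ 0.24 -0.51  2.26] tq [ 0.07 -0.34  0.03] 28.32
True
2 tcp in ledge mm [-18.8  -0.  168.5] F ledge [-1.98 -0.69  4.66] tq [ 0.01 -0.16 -0.08] 29.18
```

View pics/wrist14.png

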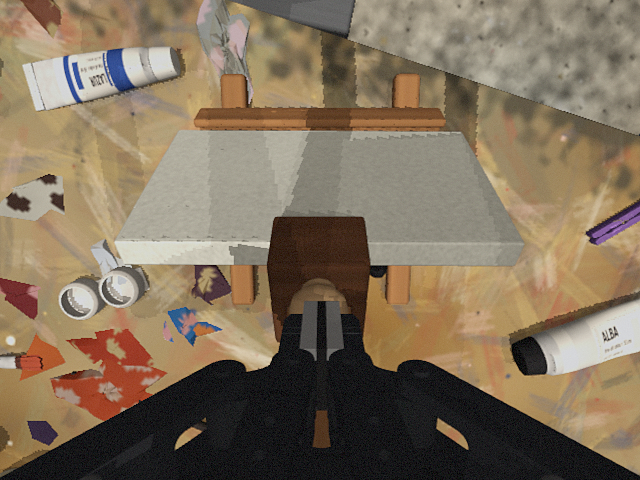

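Run:
```python
from h import *
rept('s')
q,o=push_pose(-.019,.158)
print(ctrl.line_to(q,feed=.012,orientation=o,f_stop=9)); v=rept('3'); ctrl.wait(.2); rept('3b')
```

```text
s tcp in ledge mm [-18.7  -0.  168.4] F ledge [-1.85  0.12  3.89] tq [-0.03 -0.13 -0.04] 29.32
True
3 tcp in ledge mm [-18.7  -0.  168.5] F ledge [-1.35 -0.44  4.45] tq [-0.02  0.03 -0.02] 29.71
3b tcp in ledge mm [-18.7  -0.  168.5] F ledge [-1.55  0.15  5.34] tq [ 0.    0.07 -0.01] 29.91
```

Run:
```python
from h import *
q,o=push_pose(-.019,.158)
print(ctrl.line_to(q,feed=.012,orientation=o,f_stop=11)); v=rept('4'); ctrl.wait(.2); rept('4b')
q,o=push_pose(-.022,.185); ctrl.line_to(q,feed=.05,orientation=o); rept('off')
q=np.array(q)+[-.03,0,.16]; ctrl.line_to(q,feed=.2,orientation=o)
q,o=campose((.3,.10,.53),(.50,.17,.20),np.pi); ctrl.move_pose(q,o)
np.save('w15.npy',optics.camera_params('wrist')['extrinsics'])
for n in ('scene','side','wrist'): cv2.imwrite(f'pics/{n}15.png',optics.capture(n))
q,o=campose((.46,-.17,.36),(.46,.16,.14),0)
ctrl.move_pose(q,o); im=optics.capture('wrist'); cv2.imwrite('pics/wrist16.png',im); print(state()['time_s'])
cv2.imwrite('pics/z16.png',cv2.resize(im[60:360,250:480],None,fx=2,fy=2,interpolation=3))
a=cv2.resize(cv2.imread('pics/scene15.png')[160:290,240:350],None,fx=4.5,fy=4.5,interpolation=3); cv2.imwrite('pics/z15.png',a)
```

```text
True
4 tcp in ledge mm [-18.7  -0.  168.5] F ledge [-2.39  1.17  3.72] tq [ 0.09  0.07 -0.01] 30.33
4b tcp in ledge mm [-18.7  -0.  168.5] F ledge [-2.37  0.05  4.93] tq [-0.04  0.06  0.04] 30.53
off tcp in ledge mm [-21.9   0.  185.1] F ledge [-0.14  0.64  0.32] tq [ 0.   -0.08  0.08] 31.02
34.1917
```

View pics/z16.png

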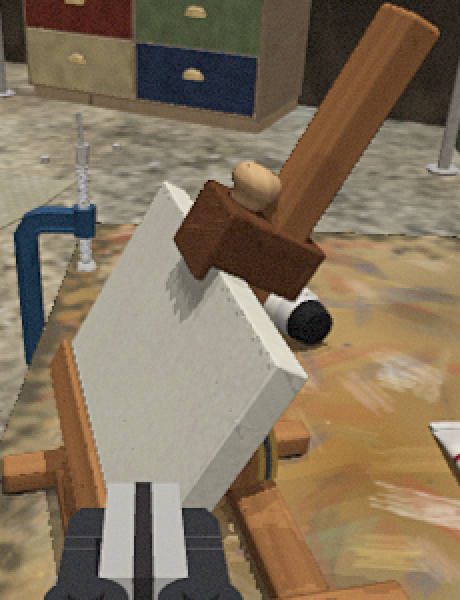

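View pics/scene15.png

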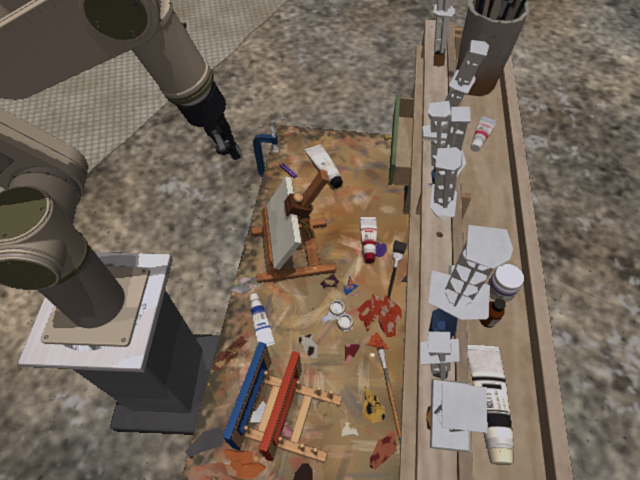

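View pics/wrist15.png

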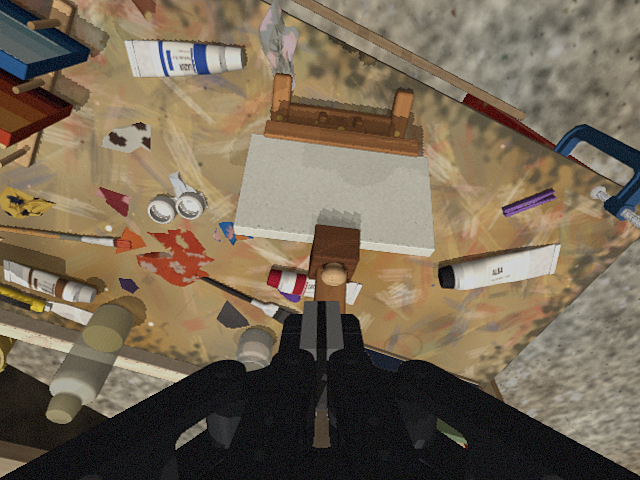

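Run:
```python
from h import *
p=dict(optics.camera_params('wrist'))
print(state()['wrist_force'].round(2), state()['tcp_pos'])
for h in (.118,.120,.122,.124,.128): print(h,proj(p,LM@np.array([-.027,-.022,h-.008])+LO).round(1),proj(p,LM@np.array([-.027,.022,h-.008])+LO).round(1))
im=cv2.imread('pics/wrist16.png')
cv2.imwrite('pics/z17.png',cv2.resize(im[135:225,320:430],None,fx=6,fy=6,interpolation=cv2.INTER_CUBIC))
for t in ('canvas_white','holder'):
    pass
a=cv2.imread('pics/scene1.png').astype(int); b=cv2.imread('pics/scene15.png').astype(int)
d=(abs(a-b).max(2)>40).astype(np.uint8)*255; cv2.imwrite('pics/diff.png',d)
```

```text
[-0.23 -0.52  0.5 ] [ 0.45953879 -0.05374294  0.24758474]
0.118 [[345.4 203.4]] [[334.5 183.2]]
0.12 [[346.5 201.6]] [[335.5 181.5]]
0.122 [[347.6 199.8]] [[336.5 179.8]]
0.124 [[348.7 198. ]] [[337.5 178.1]]
0.128 [[351.  194.3]] [[339.5 174.7]]
```

View pics/z17.png

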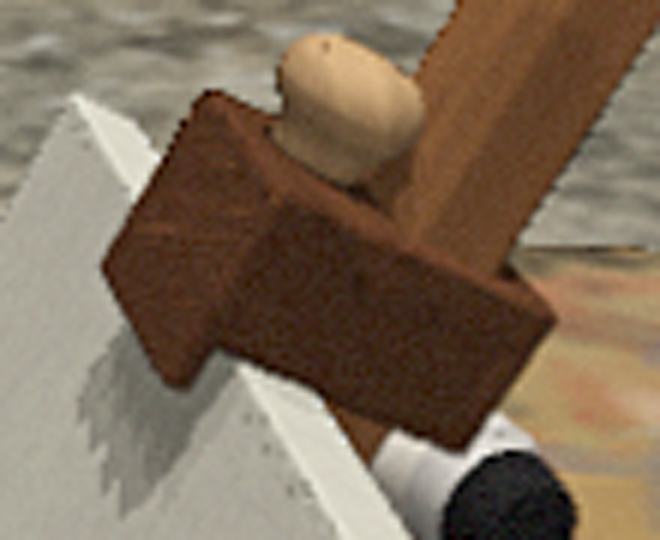

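View pics/diff.png

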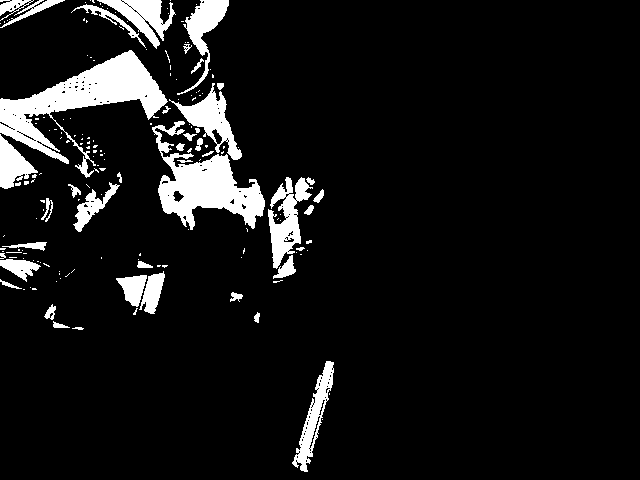

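Run:
```python
from h import *
print(ticket.hand_in(), state()['time_s'])
```

```text
the job is handed in; nothing more can be done
the job is handed in; nothing more can be done
```

The white canvas is on the easel with the dark top holder pressed down on its upper edge, and the job is handed in. It took about 34 s of the 58 s allowed.

**What I did:** I gripped the canvas 75 mm left of its middle, lifted it straight out of the rack, and lowered it into the ledge until it touched. I then eased it back against the mast and let go. Finally I pushed the holder down by its knob with shut fingers and backed away.

**Last checks:**
- **Canvas:** the cloth faces the front, and the canvas is centred on the mast to about 1 mm. It sits behind the ledge lip and leans on the mast. It did not move when the holder was pressed.
- **Holder:** it stopped dead on the canvas and did not advance in two further pushes, whose stop limits put the estimated total at about 13 and 15 N. I did not log the peak force itself; right after each stop the reading was only about 5 N. Its lip hangs over the canvas front with no gap visible.
- **Surroundings:** the mast top is at the same pixels as before. Before-and-after scene pictures differ only at the arm and its shadow, the easel parts in use and the emptied rack place. The arm was touching nothing when I handed in.

**Small disagreements:** my camera-based easel position was about 2 mm off from where contact was felt, both along the mast and into it. The holder therefore measured about 122 mm above the ledge (120 expected), which I put down to calibration error.

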